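Key and seat the turntable plate of a tea-tin labeller

ROBOT

A 7-joint arm with a two-finger parallel gripper is mounted at the origin on the work surface. World frame = base frame: x ahead of the robot, y to its left, z up, the work surface at z = 0. Lengths are in m, angles in rad, forces in N, time in s.
With the tool pointing down it reaches from about 0.4 to 0.875 m from the base axis. Payload 19.3 kg.
Tool frame: the origin (TCP) lies on the front face of the gripper's body, between the roots of the fingers; the fingertips stand 73 mm ahead of it and the grasp point (between the pads) lies 54 mm ahead of it; z points along the fingers, y is the direction in which the jaws open and shut (so a half turn about z gives the same grasp; the last joint's range is limited). The gripper opens to 85 mm and grips with 20 to 120 N. Pads are 22 mm wide; open, the fingers measure 114 mm over their backs; the gripper's body (76 mm by 85 mm) begins 54 mm behind the grasp point. The pads swing forward as they close: fully open they stand 13 mm farther back than shut.
Start: joints at [-1.269, 0.521, -0.036, 1.599, 0.021, 1.021, -0.113], TCP at [0.227, 0.582, 0.304] pointing down, gripper open.
Joint ranges: [-2.91, 2.91], [-0.3, 2.13], [-1.5, 1.42], [0.17, 2.43], [-1.26, 4.41], [0.16, 1.93], [-2.52, 2.52]. Speed limits (rad/s): [1.89, 1.89, 2.39, 2.39, 3.01, 3.01, 3.01].

INTERFACE

Orientations are given as a 3x3 rotation matrix whose columns are the frame's x, y, z axes.
In Python, from rig import robot gives the robot as it stands.
- The arm moves only by the tool drive_tool, never from a script. Its argument "deltas" is a list of rows, each a list of 4 numbers: the shift along the tool's x, y, z in cm, then the turn about the tool's z in units of 8 degrees (1.0 is 8 degrees). In form: [[x, y, z, turn], ...]. A call has 1 to 12 rows; each row shifts and turns the commanded pose from where the row before left it, along the tool's axes as they then stand; what a row does not reach is not made up. A row lasts 1/10 s, in which the tool goes at most 50 mm and 8.59 degrees, less where a joint would pass 70% of its speed; a pose out of reach is approached as far as the arm can. A call with a gripper value outside its range is refused whole. "grip" is the opening in per cent of the stroke, from 0 (shut) to 100 (fully open), set as the call begins (left out, the last holds). The fingers move at their own pace and stop on an object; "newtons" is the grip in N (left out, the last holds). Time passes only in rows, so rows that do not move let the fingers close. It gives the time, the measured TCP pose, the force and the opening at its end, in the units of the state.
- robot.sense(): the state, without advancing time (a new reading comes with each control period).
- robot.camera(name): name is "scene" or "top"; returns a dict with "pixels" (480x640x3 uint8, red, green, blue), "fov_y" (degrees; the focal length in pixels is half the picture's height over the tangent of half this angle, whatever the lens; pixels are square), "cx", "cy" (the principal point, pixels), "R" (3x3) and "t" (3): a world point X has camera coordinates R X + t. Camera axes: x right, y down, z forward; pixel columns grow to the right and rows downward; lengths in m; the calibration is good to about 2 mm. A picture is of the moment at which its call begins. There is no depth.
- robot.finish_job(): hands the job in, once; it reports no verdict.
The state is a dict: "clock": time; "qpos": joint angles; "qd": joint speeds; "effort": joint torques, N m; "eef_pos": TCP position; "orientation": TCP orientation; "force": force on the tool from outside, world axes, zero at the start; "wrist_torque": the same for the moment, N m; "gripper_width": opening from 0.0 (shut) to 1.0 (fully open).
Only numpy, scipy, OpenCV 4.12 (cv2) and the standard library are available. Lean on these libraries where they do the work, as an engineer would, in place of code of your own. Each camera call takes 0.05 s, during which the arm holds its last target.

TASK

The round plate of the tin-labelling turntable is sitting proud on its spindle because its rim notch is not over the locating pin. With a fingertip, push the plate's stud round until the notch stands over the pin, then press the middle of the plate down until it is fully home and level, with the pin in the notch, and take your hand away. Do not lift the plate, and leave everything else on the table and the machine where it is.

Things in the scene. Friction and masses are not known exactly. Their poses are not given: they have to be found in the camera images.
- base: Turntable machine, fixed: grey housing 240 mm (x) by 300 mm (y), dark flat deck 60 mm above the table; white control head at its +y side (y 151 to 221 mm, 106 mm high). Origin: on the plate's spindle axis, at table height; z up; +x points from the spindle to the locating pin. An 18 mm spindle enters a blind bore under the plate. Place and yaw vary.
- pin (a point): Point on top of the locating pin, 70 mm out from the spindle axis. Round steel pin, 10 mm thick, lying level and radially, 60 to 94 mm out, top 70.5 mm above the table; its inner part starts under the plate. Its outer end is in a steel block (18 x 24 mm, 89.5 to 107.5 mm out, top 78 mm above the table), seen outside the plate's rim.
- plate: Loose round aluminium plate, 160 mm across, 8 mm thick, 0.4 kg, with a boss in the middle and one finger stud; turns freely either way on the spindle. Origin: centre of its underside, z up, +x to the notch, -x to the stud. Underside 72 mm above the table at first, 62 mm when home (10 mm lower). If the notch is off the pin, the pin stops it.
- notch (a point): Middle of the plate's only rim notch, 70 mm out along the plate's +x, at its top face. Straight slot 14 mm wide, right through, open at the rim, its inner end 59.5 mm from the axis. The pin is round, so a notch up to about 3 mm off sideways still finds its way down over it.
- stud (a point): Top centre of the finger stud: upright steel post 14 mm thick, standing 37 mm above the plate's top face, 55 mm out from the axis, opposite the notch. A sideways push of about 1 to 3 N turns the plate, which stops when the push stops.
- boss (a point): Top centre of the flat boss in the middle of the plate, 48 mm across, its top 28 mm above the plate's top face (108 mm above the table at first, 98 mm when home). Press here: the plate rests on a stiff sliding collar, 80 mm across, that goes down under about 4 to 6 N and stays where it is pushed, without springing back.
- tin_tall: Bystander: tall round steel tea tin, 68 mm diameter, 110 mm high, standing beside the machine; origin at the centre of its underside.
- tin_short: Bystander: short round brass-coloured tea tin, 76 mm diameter, 70 mm high, standing beside the machine; origin at the centre of its underside.
- jar: Bystander: amber glass jar with wooden cap, 64 mm diameter, 80 mm high, beside the machine; origin at the centre of its underside.
- label_roll: Bystander: roll of paper labels lying flat, 72 mm outer diameter, 35 mm high, on the robot side of the machine; origin at the centre of its underside.
- thumb_nut: Bystander: small brass thumb nut, 24 mm diameter, 20 mm high, standing on a corner of the machine's deck; origin at the centre of its underside.
- gift_box: Bystander: closed blue and yellow gift box, 124 x 94 x 60 mm, on the table to the right; origin at the centre of its underside.
- brush: Bystander: hand brush lying on the table to the left; origin on its underside, near the middle.

How it is judged:
By the outcome, as a careful person would: the job done as asked, in the order asked, and still so for the second after the job is handed in, with the robot touching nothing.
It also fails if it takes over 48 s, if anything falls off the work surface, if the arm or the gripper's body presses on something with over 40 N, if the wrist force passes 120 N, or if a joint passes its speed limit or range.

## Working session

There is one attempt and no reset: what is moved stays moved. The work goes in short steps, Python scripts to look and compute and a tool call to move; the robot and the scene stay as the last step left them, time stands still between calls to the robot, and variables do not carry over. Pictures are saved under pics/ and viewed, and the job is handed in when it is done.

Besides the shell and the picture viewer there is one more tool, called after "Request:" in YAML: its name, and indented under it one key for each argument. drive_tool: Moves the arm, as the interface text tells. Its arguments: {"type":"object","properties":{"deltas":{"type":"array"},"grip":{"type":"number"},"newtons":{"type":"number"}},"required":["deltas"]}

```bash
mkdir -p pics
python3 - <<'E'
from rig import robot
import cv2,numpy as np
s=robot.sense();print({k:np.round(v,3).tolist() for k,v in s.items()})
for n in("scene","top"):
    c=robot.camera(n);cv2.imwrite(f"pics/{n}0.png",c["pixels"][:,:,::-1]);np.savez(f"{n}0.npz",**c)
    print(n,c["fov_y"],c["cx"],c["cy"],np.round(c["R"],4).tolist(),np.round(c["t"],4))
E
```

```text
{'clock': 0.0, 'qpos': [-1.269, 0.522, -0.036, 1.6, 0.021, 1.021, -0.113], 'qd': [0.002, 0.001, 0.001, 0.001, 0.002, -0.001, 0.0], 'effort': [-0.001, -92.711, 1.979, -36.993, 0.018, 0.008, -0.0], 'eef_pos': [0.227, 0.582, 0.303], 'orientation': [[-0.932, 0.363, -0.0], [0.363, 0.932, -0.001], [-0.0, -0.001, -1.0]], 'force': [0.13, 0.269, 0.082], 'wrist_torque': [-0.044, 0.019, 0.017], 'gripper_width': 0.997}
scene 44.93499159266394 317.92152609510515 240.6542283751605 [[0.66, 0.7511, 0.0184], [0.5761, -0.4902, -0.654], [-0.4822, 0.4422, -0.7563]] [-0.3606 -0.2598  1.6772]
top 47.03874556451888 308.6124638920273 243.33022071317018 [[0.0118, -0.9999, 0.0016], [-0.9906, -0.012, -0.136], [0.136, 0.0, -0.9907]] [-0.0044  0.553   1.6543]
```

View pics/scene0.png

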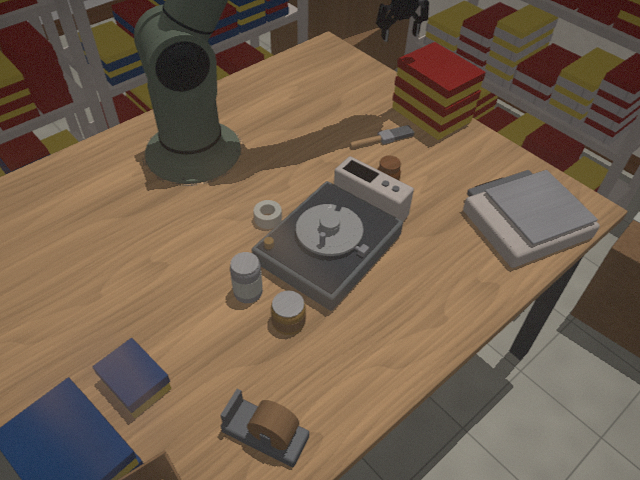

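View pics/top0.png

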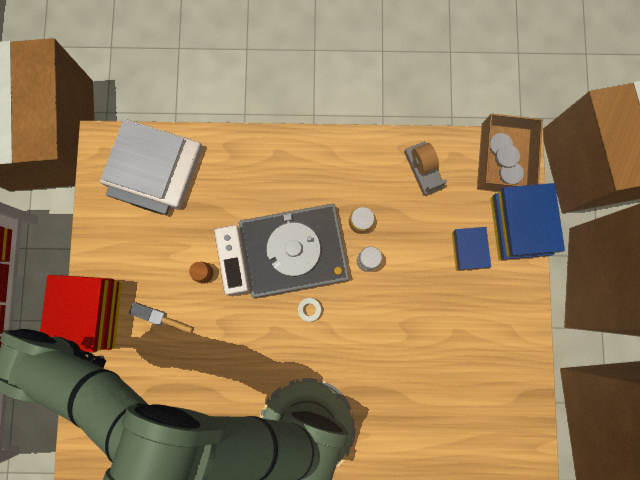

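Run:
```python
import cv2
a=cv2.imread("pics/top0.png");b=cv2.imread("pics/scene0.png")
cv2.imwrite("pics/ztop0.png",cv2.resize(a[195:305,210:350],None,fx=5,fy=5,interpolation=cv2.INTER_CUBIC))
cv2.imwrite("pics/zscene0.png",cv2.resize(b[150:310,240:420],None,fx=3.7,fy=3.7,interpolation=cv2.INTER_CUBIC))
```

```text
(no output)
```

View pics/ztop0.png

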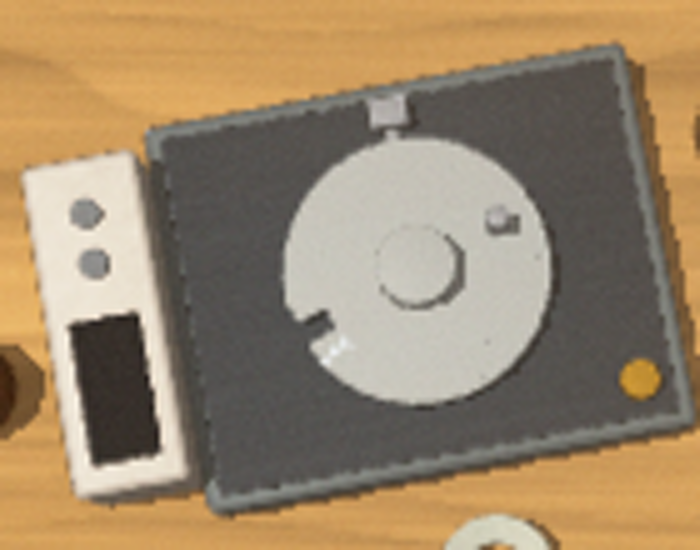

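View pics/zscene0.png

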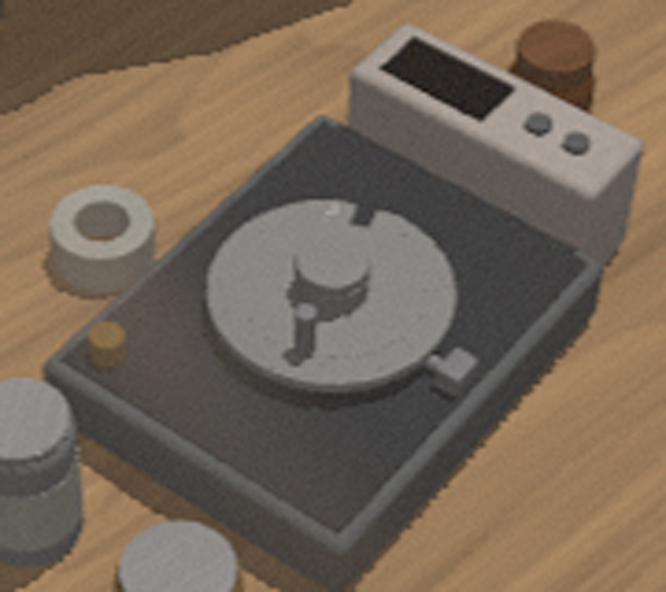

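```bash
cat > h.py <<'E'
import numpy as np,cv2
def K(c):
    f=240/np.tan(np.radians(float(c["fov_y"]))/2);return f,float(c["cx"]),float(c["cy"])
def ray(c,uv):
    f,cx,cy=K(c);R=np.array(c["R"]);t=np.array(c["t"])
    d=np.stack([(np.atleast_2d(uv)[:,0]-cx)/f,(np.atleast_2d(uv)[:,1]-cy)/f,np.ones(len(np.atleast_2d(uv)))],1)@R
    return -R.T@t,d
def onz(c,uv,z):
    o,d=ray(c,uv);return o+d*((z-o[2])/d[:,2])[:,None]
def proj(c,X):
    f,cx,cy=K(c);p=np.atleast_2d(X)@np.array(c["R"]).T+np.array(c["t"]);return np.stack([f*p[:,0]/p[:,2]+cx,f*p[:,1]/p[:,2]+cy],1)
def tri(c1,u1,c2,u2):
    o1,d1=ray(c1,u1);o2,d2=ray(c2,u2);d1=d1[0];d2=d2[0]
    s=np.linalg.lstsq(np.stack([d1,-d2],1),o2-o1,rcond=None)[0]
    a=o1+s[0]*d1;b=o2+s[1]*d2;return (a+b)/2,np.linalg.norm(a-b)
def circ(P):
    A=np.c_[2*P[:,:2],np.ones(len(P))];s=np.linalg.lstsq(A,(P[:,:2]**2).sum(1),rcond=None)[0]
    return s[:2],np.sqrt(s[2]+s[0]**2+s[1]**2)
E
python3 - <<'E'
from h import *
T=dict(np.load("top0.npz"));S=dict(np.load("scene0.npz"))
tp=lambda x,y:(210+(x+.5)/5-.5,195+(y+.5)/5-.5)
sp=lambda x,y:(240+(x+.5)/3.7-.5,150+(y+.5)/3.7-.5)
for n,a,b in [("boss",tp(416,265),sp(332,263)),("stud",tp(499,218),sp(307,312)),("block",tp(388,110),sp(457,362)),("notch",tp(318,324),sp(364,214)),("nut",tp(641,379),sp(108,328))]:
    print(n,np.round(tri(T,a,S,b)[0],4),round(tri(T,a,S,b)[1],4))
# plate outline
im=T["pixels"].astype(int);g=cv2.cvtColor(T["pixels"],cv2.COLOR_RGB2HSV)
m=((g[:,:,2]>150)&(g[:,:,1]<60)).astype(np.uint8);
roi=np.zeros_like(m);cv2.circle(roi,(293,249),29,1,-1);m&=roi
cs,_=cv2.findContours(m,cv2.RETR_EXTERNAL,cv2.CHAIN_APPROX_NONE);c=max(cs,key=cv2.contourArea)[:,0].astype(float)
P=onz(T,c,.08)
for _ in range(5):
    ce,r=circ(P);e=np.hypot(*(P[:,:2]-ce).T)-r;P=P[abs(e)<max(.003,0)] if _ else P[abs(e)<.006]
print("plate",ce,r,len(P))
# housing rectangle: dark deck + rim
d=((g[:,:,2]<120)&(g[:,:,1]<70)).astype(np.uint8);d[:195]=0;d[305:]=0;d[:,:238]=0;d[:,355:]=0
cs,_=cv2.findContours(d,cv2.RETR_EXTERNAL,cv2.CHAIN_APPROX_NONE);c=max(cs,key=cv2.contourArea)[:,0].astype(float)
P=onz(T,c,.06)[:,:2]
print("deck",cv2.minAreaRect(P.astype(np.float32)))
for n,a,z in [("boss",tp(416,265),.108),("stud",tp(499,218),.117),("block",tp(388,110),.078),("notch",tp(318,324),.08)]:
    p=onz(T,a,z)[0];v=p[:2]-ce;print(n,p.round(4),np.degrees(np.arctan2(v[1],v[0])).round(1),np.hypot(*v).round(4))
for n,a,z in [("boss",sp(332,263),.108),("stud",sp(307,312),.117),("block",sp(457,362),.078),("notch",sp(364,214),.08)]:
    p=onz(S,a,z)[0];v=p[:2]-ce;print(n,p.round(4),np.degrees(np.arctan2(v[1],v[0])).round(1),np.hypot(*v).round(4))
E
```

```text
boss [0.5302 0.0481 0.1054] 0.0011
stud [5.577e-01 5.000e-04 1.169e-01] 0.0012
block [0.6272 0.0671 0.0809] 0.0011
notch [0.4971 0.1067 0.0848] 0.0001
nut [ 0.4668 -0.0848  0.0859] 0.0009
plate [0.53084126 0.04875218] 0.07818006058753706 142
deck ((0.5239958763122559, 0.06653115153312683), (0.23593676090240479, 0.33514854311943054), 11.670802116394043)
boss [0.5302 0.0485 0.108 ] -155.8 0.0007
stud [0.5573 0.     0.117 ] -61.5 0.0554
block [0.6281 0.0677 0.078 ] 11.0 0.099
notch [0.4976 0.1071 0.08  ] 119.6 0.0671
boss [0.5316 0.046  0.108 ] -74.5 0.0029
stud [0.5581 0.0009 0.117 ] -60.3 0.0551
block [0.6253 0.0685 0.078 ] 11.8 0.0965
notch [0.4938 0.11   0.08  ] 121.2 0.0716
```

Request:
drive_tool:
  deltas:
    - [-1.1,-0.8,0,0]
    - [-2.3,-1.6,0,0]
    - [-2.3,-1.6,0,0]
    - [-2.3,-1.6,0,0]
    - [-2.3,-1.6,0,0]
    - [-2.3,-1.6,0,0]
    - [-2.3,-1.6,0,0]
    - [-2.3,-1.6,0,0]
    - [-2.3,-1.6,0,0]
    - [-2.3,-1.6,0,0]
    - [-2.3,-1.6,0,0]
    - [-2.3,-1.6,0,0]
  grip: 0
  newtons: 20

```text
clock: 1.3
eef_pos: [0.4067, 0.3129, 0.3039]
orientation: [[-0.931, 0.364, -0.0], [0.364, 0.931, -0.0], [-0.0, -0.0, -1.0]]
force: [0.1, 1.5, -0.4]
gripper_width: -0.003
```

Request:
drive_tool:
  deltas:
    - [-2.3,-1.6,0,0]
    - [-2.3,-1.6,0,0]
    - [-2.3,-1.6,0,0]
    - [-2.3,-1.6,0,0]
    - [-2.3,-1.6,0,0]
    - [-2.3,-1.6,0,0]
    - [-2.3,-1.6,0,0]
    - [-2.3,-1.6,0,0]
    - [-2.3,-1.6,0,0]
    - [-2.3,-1.6,0,0]
    - [-1.2,-0.8,0,0]
    - [0,0,0,0]

```text
clock: 2.5
eef_pos: [0.571, 0.0683, 0.3037]
orientation: [[-0.931, 0.366, -0.0], [0.366, 0.931, -0.001], [-0.0, -0.001, -1.0]]
force: [-0.1, -0.7, 0.6]
gripper_width: -0.002
```

Request:
drive_tool:
  deltas:
    - [0,0,0,-0.9]
    - [0,0,0,-0.9]
    - [0,0,0,-0.9]
    - [0,0,0,-0.9]
    - [0,0,0,-0.9]
    - [0,0,0,-0.9]
    - [0,0,0,-0.9]
    - [0,0,0,0]
    - [0,0,0,0]

```text
clock: 3.4
eef_pos: [0.5702, 0.0709, 0.3039]
orientation: [[-0.875, -0.483, -0.0], [-0.483, 0.875, 0.0], [0.0, 0.0, -1.0]]
force: [-0.4, -0.3, 0.1]
gripper_width: 0.001
```

Run:
```python
from rig import robot
import numpy as np,cv2
s=robot.sense();print(s["clock"],np.round(s["qpos"],3),np.round(s["eef_pos"],4),np.degrees(np.arctan2(s["orientation"][1][0],s["orientation"][0][0])))
a=robot.camera("top")["pixels"][:,:,::-1];b=robot.camera("scene")["pixels"][:,:,::-1]
cv2.imwrite("pics/t1.png",cv2.resize(a[185:315,210:370],None,fx=5,fy=4.6));cv2.imwrite("pics/s1.png",b)
```

```text
3.4 [-0.163  0.442 -0.088  1.734  0.046  0.968  1.807] [0.5702 0.0709 0.3039] -151.09210477526145
```

View pics/s1.png

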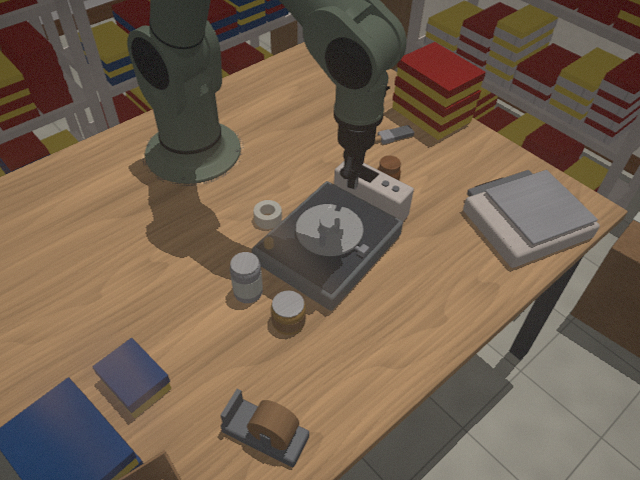

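Request:
drive_tool:
  deltas:
    - [0,-1.1,0,0]
    - [0,-1.1,0,0]
    - [0,-1.1,0,0]
    - [0,-1.1,0,0]
    - [0,-1.1,0,0]
    - [0,0,2,0]
    - [0,0,2,0]
    - [0,0,2,0]
    - [0,0,2,0]
    - [0,0,2,0]
    - [0,0,1,0]
    - [0,0,0,0]

```text
clock: 4.7
eef_pos: [0.5971, 0.022, 0.1928]
orientation: [[-0.874, -0.486, -0.002], [-0.486, 0.874, -0.0], [0.002, 0.001, -1.0]]
force: [-0.3, -0.5, -0.1]
gripper_width: -0.003
```

Run:
```python
from rig import robot
import numpy as np,cv2
s=robot.sense();print(s["clock"],np.round(s["qpos"],3),np.round(s["eef_pos"],4),np.round(s["force"],1))
a=robot.camera("top")["pixels"][:,:,::-1];b=robot.camera("scene")["pixels"][:,:,::-1]
cv2.imwrite("pics/t2.png",cv2.resize(a[185:315,210:370],None,fx=5,fy=4.6));cv2.imwrite("pics/s2.png",cv2.resize(b[130:310,240:440],None,fx=3.3,fy=3.3))
```

```text
4.7 [-0.085  0.614 -0.073  1.765  0.06   0.767  1.89 ] [0.5971 0.022  0.1928] [-0.3 -0.5 -0.1]
```

View pics/s2.png

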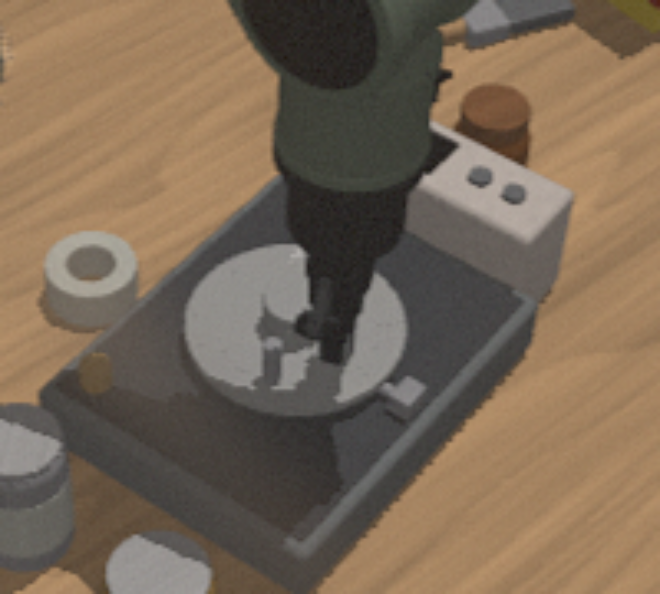

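View pics/t2.png

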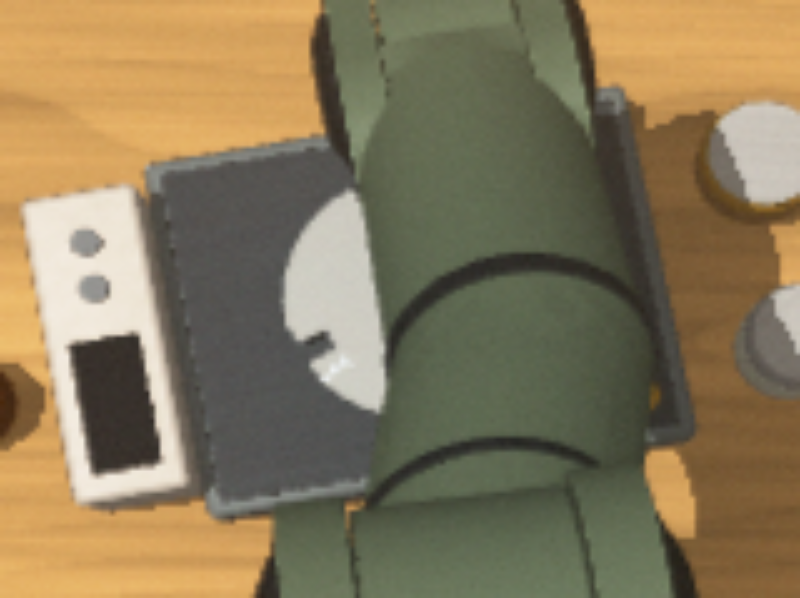

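Request:
drive_tool:
  deltas:
    - [0,0,0.8,0]
    - [0,0,0.8,0]
    - [0,0,0.7,0]
    - [0.5,0,0,0]
    - [0.5,0,0,0]
    - [0.5,0,0,0]
    - [0.4,0,0,0]
    - [0.3,0,0,0]
    - [0.3,0,0,0]
    - [0,0,0,0]

```text
clock: 5.8
eef_pos: [0.5753, 0.01, 0.171]
orientation: [[-0.874, -0.486, 0.0], [-0.486, 0.874, -0.0], [0.0, -0.0, -1.0]]
force: [-0.5, 0.5, 0.3]
gripper_width: 0.002
```

```bash
cat > look.py <<'E'
import sys
from rig import robot
import numpy as np,cv2
n=sys.argv[1]
s=robot.sense();print(s["clock"],np.round(s["qpos"],3),np.round(s["eef_pos"],4),np.round(s["force"],1),"phi",np.degrees(np.arctan2(s["orientation"][1][0],s["orientation"][0][0])).round(1))
for k,(y,x) in {"top":((195,305),(210,350)),"scene":((150,310),(240,420))}.items():
    c=robot.camera(k);np.savez(f"{k}{n}.npz",**c);f=5 if k=="top" else 3.7
    cv2.imwrite(f"pics/{k[0]}{n}.png",cv2.resize(c["pixels"][y[0]:y[1],x[0]:x[1],::-1],None,fx=f,fy=f,interpolation=cv2.INTER_CUBIC))
E
python3 look.py 3
```

```text
5.8 [-0.069  0.617 -0.073  1.838  0.067  0.69   1.899] [0.5753 0.01   0.171 ] [-0.5  0.5  0.3] phi -150.9
```

View pics/s3.png

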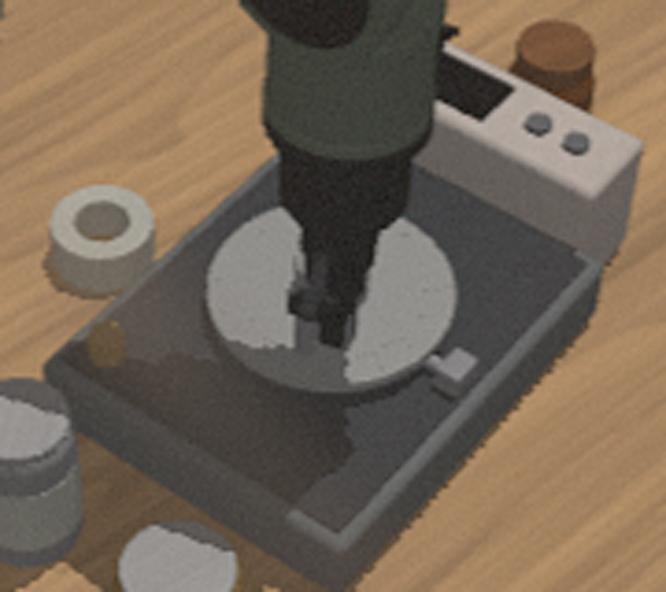

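Request:
drive_tool:
  deltas:
    - [0.39,-0.13,0,0.5]
    - [0.39,-0.13,0,0.5]
    - [0.39,-0.13,0,0.5]
    - [0.39,-0.13,0,0.5]
    - [0.39,-0.13,0,0.5]
    - [0.39,-0.13,0,0.5]
    - [0.39,-0.13,0,0.5]
    - [0.39,-0.13,0,0.5]
    - [0,0,0,0]

```text
clock: 6.8
eef_pos: [0.5483, -0.0076, 0.1709]
orientation: [[-0.999, 0.052, -0.0], [0.052, 0.999, -0.0], [0.0, -0.0, -1.0]]
force: [-0.1, 0.1, -0.5]
gripper_width: 0.002
```

```bash
python3 look.py 4
```

```text
6.8 [-0.15   0.587  0.077  1.915 -0.07   0.642  1.489] [ 0.5483 -0.0076  0.1709] [-0.1  0.1 -0.5] phi 177.0
```

View pics/s4.png

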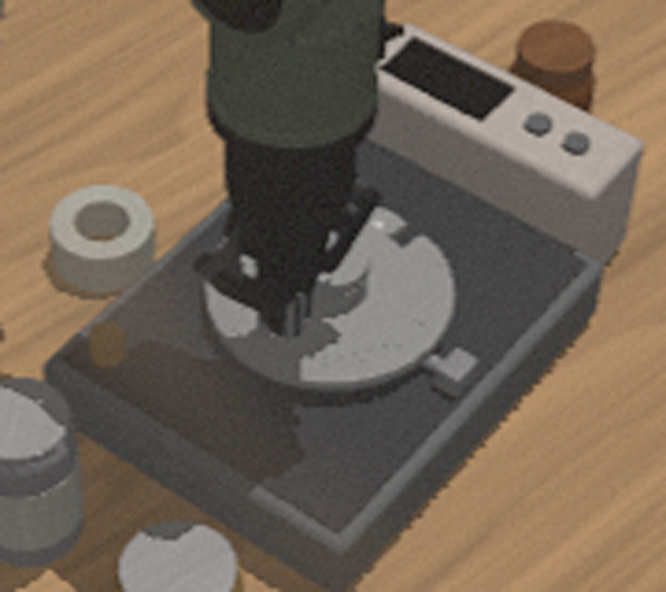

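View pics/t4.png

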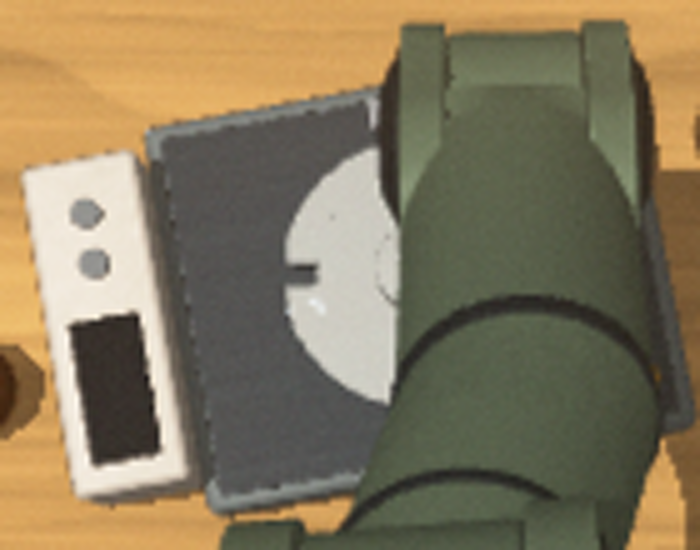

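Request:
drive_tool:
  deltas:
    - [0.39,-0.13,0,0.5]
    - [0.39,-0.13,0,0.5]
    - [0.39,-0.13,0,0.5]
    - [0.39,-0.13,0,0.5]
    - [0.39,-0.13,0,0.5]
    - [0.39,-0.13,0,0.5]
    - [0.39,-0.13,0,0.5]
    - [0.39,-0.13,0,0.5]
    - [0.39,-0.13,0,0.5]
    - [0.39,-0.13,0,0.5]
    - [0.39,-0.13,0,0.5]
    - [0,0,0,0]

```text
clock: 8.1
eef_pos: [0.5044, -0.0038, 0.1709]
orientation: [[-0.684, 0.73, -0.0], [0.73, 0.684, 0.0], [0.0, -0.0, -1.0]]
force: [0.2, -0.5, 0.4]
gripper_width: 0.002
```

```bash
python3 look.py 5
python3 - <<'E'
from h import *
T=dict(np.load("top5.npz"));p=onz(T,(210+302.5/5-.5,195+273.5/5-.5),.08)[0];v=p[:2]-[.5305,.0485];print("notch4",np.degrees(np.arctan2(v[1],v[0])),np.hypot(*v))
E
```

```text
8.1 [-0.322  0.554  0.285  2.036 -0.27   0.587  0.902] [ 0.5044 -0.0038  0.1709] [ 0.2 -0.5  0.4] phi 133.1
notch4 91.95933140493476 0.06880532132317793
```

View pics/s5.png

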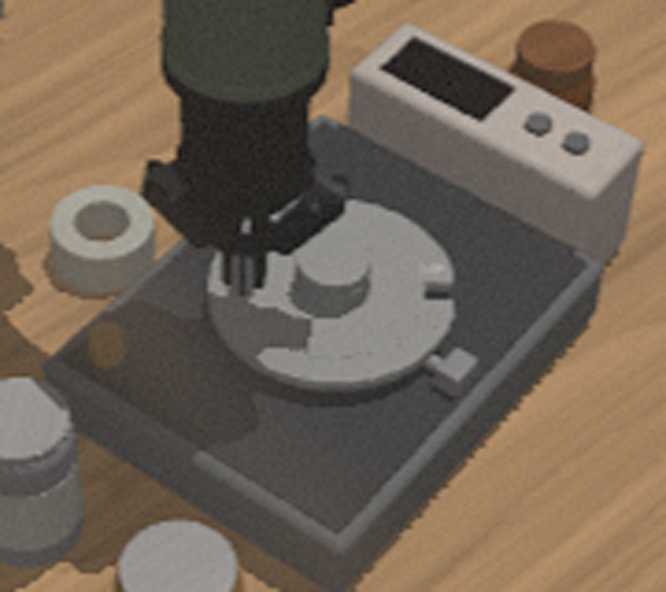

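View pics/t5.png

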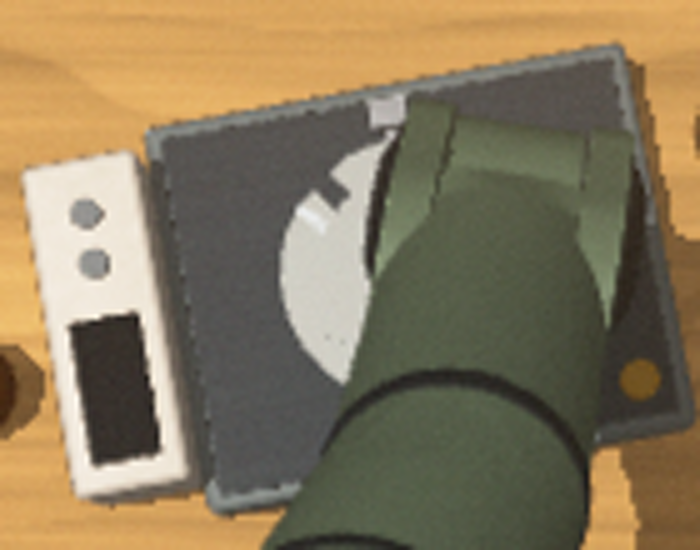

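Run:
```python
from h import *
T=dict(np.load("top0.npz"));C=np.array([.5305,.0485])
tp=lambda x,y:(210+(x+.5)/5-.5,195+(y+.5)/5-.5)
ang=lambda v:np.degrees(np.arctan2(v[1],v[0])).round(2)
P=onz(T,[tp(150,130),tp(618,47),tp(690,425),tp(218,510)],.06)[:,:2]
print(P.round(4)); print("edge dirs", ang(P[0]-P[1])-90, ang(P[3]-P[2])-90, ang(P[0]-P[3]), ang(P[1]-P[2]), "mean",P.mean(0), np.linalg.norm(P[0]-P[1]),np.linalg.norm(P[0]-P[3]))
# far edge line via gradient: for each column find the wood->grey transition
g=cv2.cvtColor(T["pixels"],cv2.COLOR_RGB2HSV)[:,:,1].astype(float)
pts=[]
for u in range(244,330):
    col=g[200:225,u]; d=np.diff(cv2.GaussianBlur(col[:,None],(1,5),0)[:,0]); i=np.argmin(d)
    den=d[i-1]-2*d[i]+d[i+1] if 0<i<len(d)-1 else 0
    pts.append((u,200+i+.5+(0.5*(d[i-1]-d[i+1])/den if den else 0)))
L=onz(T,pts,.06)[:,:2].astype(np.float32)
vx,vy,x0,y0=cv2.fitLine(L,cv2.DIST_HUBER,0,.001,.001)[:,0];print("far edge angle",np.degrees(np.arctan2(vy,vx))%180-90, "dist C", abs((C[0]-x0)*vy-(C[1]-y0)*vx))
# block
v=T["pixels"].astype(int).sum(2)[212:222,280:296];print((v//3))
T5=dict(np.load("top5.npz"));p=onz(T5,tp(333,193),.08)[0];w=p[:2]-C;print("notch5",ang(w),np.hypot(*w))
S5=dict(np.load("scene5.npz"));p=onz(S5,(240+439.5/3.7-.5,150+287.5/3.7-.5),.08)[0];w=p[:2]-C;print("notch5s",ang(w),np.hypot(*w))
```

```text
[[ 0.6173  0.2131]
 [ 0.6723 -0.0716]
 [ 0.4415 -0.1161]
 [ 0.3873  0.1658]]
edge dirs 10.930000000000007 10.879999999999995 11.62 10.93 mean [0.52960787 0.04779975] 0.28990939009960404 0.2347416791871199
far edge angle 11.277321 dist C 0.11841294194059601
[[147 148 129 106 113 112 112 119 114 115 116 126 124 128 126 127]
 [117 112 115 115 116 118 123 127 137 141 139 125  99  87  96  91]
 [125 122 122 131 137 122 119 137 154 180 173  98  83  84  81  81]
 [122  96  82 136 163 173 170 170 166 166 168  80  79  78  81  84]
 [ 85  79  81 108 167 172 171 172 171 167 174  89  57  78  82  83]
 [ 84  81  80  91 173 176 172 174 174 172 171  97  59  78  85  83]
 [ 82  82  84  78 178 180 177 177 173 171 166 115  64  77  84  80]
 [ 81  80  79  83 167 170 174 173 162 158 135 103  61  59  83  85]
 [ 82  82  83  79 129 115  93  98 104  86  73  67  60  77  82  84]
 [ 84  82  82  81  81  79  71 149 166 130  87  86  88  89  87  88]]
notch5 47.94 0.06898186454844427
notch5s 51.63 0.06901248007289429
```

Request:
drive_tool:
  deltas:
    - [0.39,-0.13,0,0.5]
    - [0.39,-0.13,0,0.5]
    - [0.39,-0.13,0,0.5]
    - [0.39,-0.13,0,0.5]
    - [0.39,-0.13,0,0.5]
    - [0.39,-0.13,0,0.5]
    - [0.39,-0.13,0,0.5]
    - [0.39,-0.13,0,0.5]
    - [0.1,-0.04,0,0.125]
    - [0.1,-0.04,0,0.125]
    - [0,0,0,0]
    - [0,0,0,0]

```text
clock: 9.4
eef_pos: [0.4794, 0.0195, 0.1709]
orientation: [[-0.16, 0.987, -0.0], [0.987, 0.16, 0.0], [0.0, -0.0, -1.0]]
force: [-0.2, -0.5, 0.6]
gripper_width: 0.003
```

```bash
python3 look.py 6
```

```text
9.4 [-0.501  0.554  0.451  2.103 -0.436  0.575  0.422] [0.4794 0.0195 0.1709] [-0.2 -0.5  0.6] phi 99.2
```

View pics/s6.png

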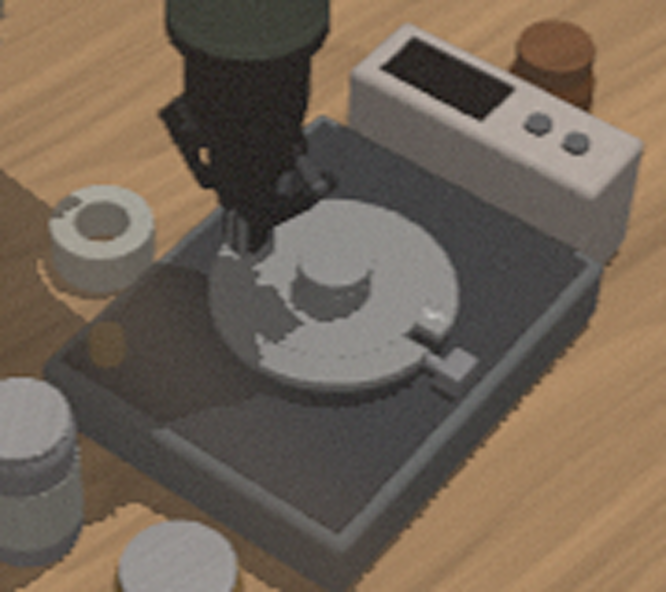

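View pics/t6.png

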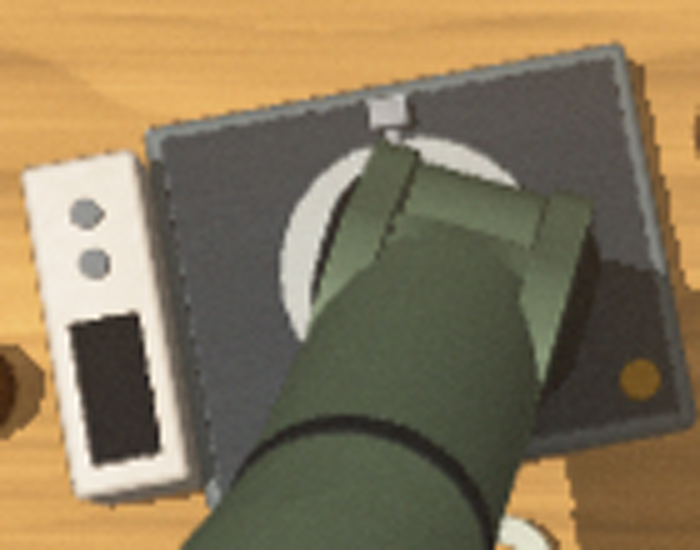

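Request:
drive_tool:
  deltas:
    - [0.1,-0.04,0,0.125]
    - [0.1,-0.04,0,0.125]
    - [0.1,-0.04,0,0.125]
    - [0,0,0,0]
    - [0,0,0,0]
    - [0,0,0,0]

```text
clock: 10.1
eef_pos: [0.4777, 0.0224, 0.1709]
orientation: [[-0.107, 0.994, -0.0], [0.994, 0.107, 0.0], [0.0, -0.0, -1.0]]
force: [0.2, -0.0, -0.8]
gripper_width: -0.004
```

Request:
drive_tool:
  deltas:
    - [-0.5,0,0,0]
    - [-1,0,0,0]
    - [-0.5,0,-1,0]
    - [0,0,-3,0]
    - [0,0,-3,0]
    - [0,0,-3,0]
    - [0,-2,0,0]
    - [0,-3,0,0]
    - [0,-3,0,0]
    - [0,-2,0,0]
    - [0,0,0,0]

```text
clock: 11.2
eef_pos: [0.3784, -0.009, 0.2714]
orientation: [[-0.105, 0.994, -0.001], [0.994, 0.105, 0.001], [0.002, -0.0, -1.0]]
force: [0.1, -0.1, 0.3]
gripper_width: -0.001
```

```bash
python3 look.py 7
```

```text
11.2 [-0.699  0.216  0.661  2.259 -0.203  0.722  0.21 ] [ 0.3784 -0.009   0.2714] [ 0.1 -0.1  0.3] phi 96.0
```

View pics/s7.png

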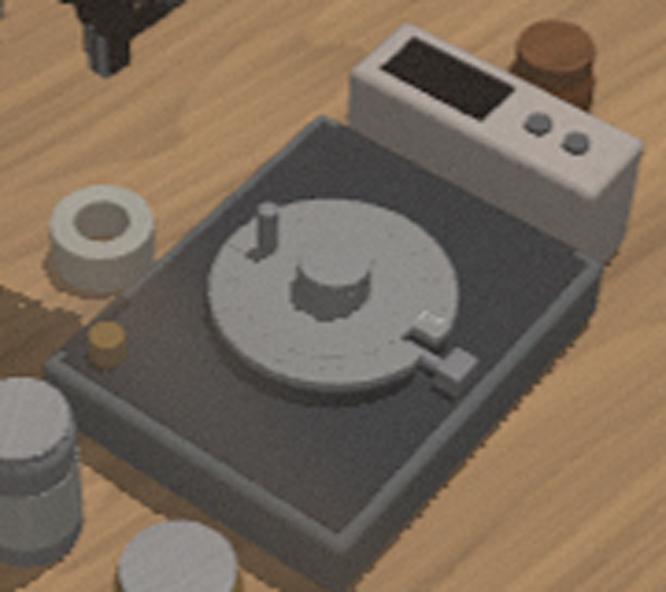

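View pics/t7.png

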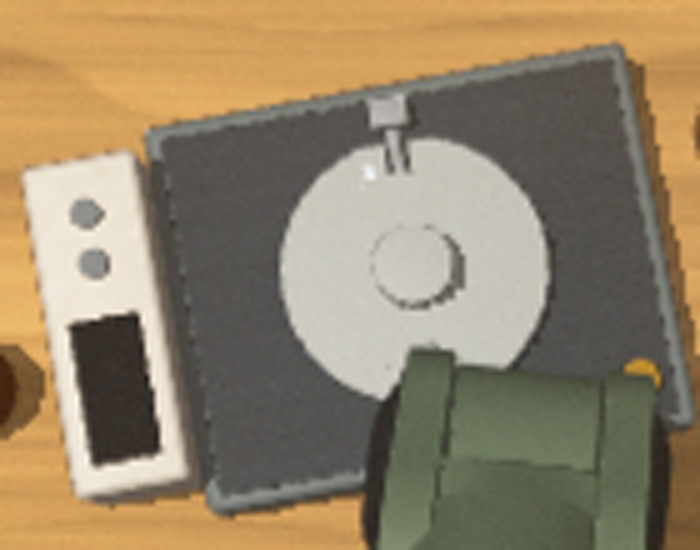

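Request:
drive_tool:
  deltas:
    - [0.5,2,0,0]
    - [0.5,2,0,0]
    - [0.5,2,0,0]
    - [0.6,2.2,0,0]
    - [0.5,2,0,0]
    - [0.5,2,0,0]
    - [0.5,2,0,0]
    - [0.5,1.5,0,0]
    - [0,0,2,0]
    - [0,0,2,0]
    - [0,0,2,0]
    - [0,0,0,0]

```text
clock: 12.5
eef_pos: [0.532, 0.049, 0.2089]
orientation: [[-0.106, 0.994, -0.003], [0.994, 0.106, -0.001], [-0.001, -0.003, -1.0]]
force: [-0.9, -0.1, 1.0]
gripper_width: -0.002
```

```bash
python3 look.py 8
```

```text
12.5 [-0.576  0.57   0.521  1.943 -0.409  0.737  0.291] [0.532  0.049  0.2089] [-0.9 -0.1  1. ] phi 96.1
```

View pics/s8.png

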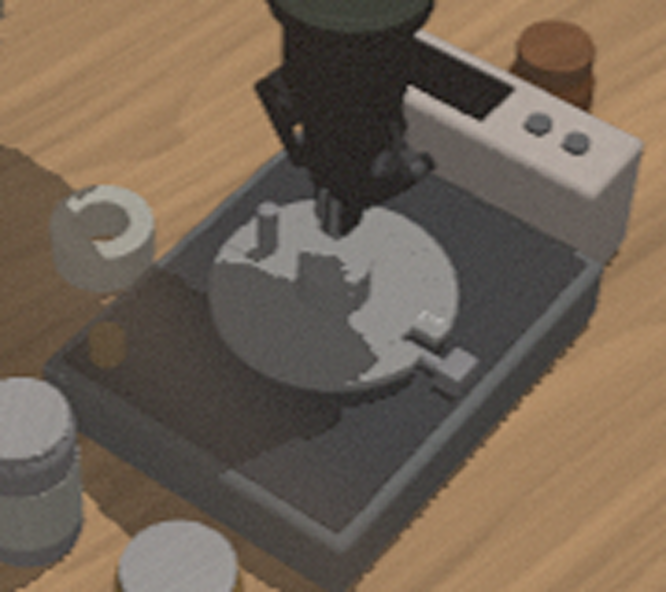

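Request:
drive_tool:
  deltas:
    - [0,0,0,-1]
    - [0,0,0,-1]
    - [0,0,0,-1]
    - [0,0,0,-1]
    - [0,0,0,-1]
    - [0,0,0,-1]
    - [0,0,0,-1]
    - [0,0,0,-1]
    - [0,0,0,-1]
    - [0,0,0,-1]
    - [0,0,0,-1]
    - [0,0,0,0]

```text
clock: 13.8
eef_pos: [0.5329, 0.0488, 0.2121]
orientation: [[-0.997, -0.073, 0.002], [-0.073, 0.997, -0.0], [-0.002, -0.0, -1.0]]
force: [0.4, -0.0, -0.6]
gripper_width: -0.001
```

Request:
drive_tool:
  deltas:
    - [0,0,1,0]
    - [0,0,0.8,0]
    - [0,0,0.4,0]
    - [0,0,0.2,0]
    - [0,0,0.2,0]
    - [0,0,0,0]

```text
clock: 14.4
eef_pos: [0.5322, 0.0493, 0.1847]
orientation: [[-0.997, -0.071, -0.0], [-0.071, 0.997, -0.0], [0.0, -0.0, -1.0]]
force: [0.2, -0.1, 0.5]
gripper_width: 0.001
```

Request:
drive_tool:
  deltas:
    - [0,0,0.1,0]
    - [0,0,0.1,0]
    - [0,0,0.1,0]
    - [0,0,0,0]

```text
clock: 14.8
eef_pos: [0.5321, 0.0492, 0.1818]
orientation: [[-0.997, -0.071, -0.0], [-0.071, 0.997, -0.0], [0.0, -0.0, -1.0]]
force: [0.6, -0.0, -0.2]
gripper_width: -0.0
```

Request:
drive_tool:
  deltas:
    - [0.15,0,0,0]
    - [0,0,0.1,0]
    - [0,0,0.1,0]
    - [0,0,0.1,0]
    - [0,0,0.1,0]
    - [0,0,0,0]

```text
clock: 15.4
eef_pos: [0.5306, 0.0491, 0.1779]
orientation: [[-0.997, -0.071, -0.0], [-0.071, 0.997, -0.0], [0.0, -0.0, -1.0]]
force: [-0.4, 0.1, 0.4]
gripper_width: 0.0
```

Request:
drive_tool:
  deltas:
    - [0,0,0.1,0]
    - [0,0,0.1,0]
    - [0,0,0.1,0]
    - [0,0,0,0]

```text
clock: 15.8
eef_pos: [0.5306, 0.0491, 0.1748]
orientation: [[-0.997, -0.071, -0.0], [-0.071, 0.997, -0.0], [0.0, -0.0, -1.0]]
force: [-0.9, -0.7, 2.4]
gripper_width: -0.001
```

Request:
drive_tool:
  deltas:
    - [0,0,0.1,0]
    - [0,0,0.1,0]
    - [0,0,0,0]

```text
clock: 16.1
eef_pos: [0.5307, 0.0491, 0.1728]
orientation: [[-0.997, -0.071, -0.0], [-0.071, 0.997, -0.0], [0.0, -0.0, -1.0]]
force: [-0.6, -0.7, 2.6]
gripper_width: 0.002
```

Request:
drive_tool:
  deltas:
    - [0,0,0.1,0]
    - [0,0,0.1,0]
    - [0,0,0,0]

```text
clock: 16.4
eef_pos: [0.5306, 0.0491, 0.1708]
orientation: [[-0.997, -0.071, -0.0], [-0.071, 0.997, -0.0], [0.0, -0.0, -1.0]]
force: [-1.1, -1.0, 1.3]
gripper_width: -0.002
```

```bash
python3 look.py 9
```

```text
16.4 [-0.267  0.569  0.087  1.956 -0.08   0.621  1.514] [0.5306 0.0491 0.1708] [-1.1 -1.   1.3] phi -175.9
```

View pics/s9.png

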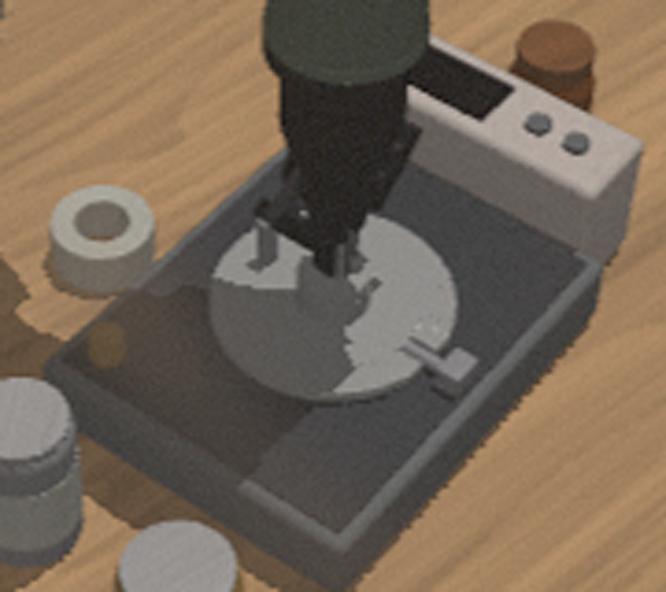

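Request:
drive_tool:
  deltas:
    - [0,0,0.1,0]
    - [0,0,0,0]
    - [0,0,0,0]

```text
clock: 16.8
eef_pos: [0.5308, 0.0491, 0.1705]
orientation: [[-0.997, -0.071, 0.0], [-0.071, 0.997, 0.0], [-0.0, 0.0, -1.0]]
force: [-5.1, -0.5, 17.7]
gripper_width: 0.003
```

Request:
drive_tool:
  deltas:
    - [0,0,0.1,0]
    - [0,0,0,0]
    - [0,0,0,0]

```text
clock: 17.1
eef_pos: [0.5309, 0.0491, 0.1703]
orientation: [[-0.997, -0.071, 0.001], [-0.071, 0.997, 0.0], [-0.001, 0.0, -1.0]]
force: [-10.2, -0.4, 34.0]
gripper_width: -0.0
```

Request:
drive_tool:
  deltas:
    - [0,0,-0.2,0]
    - [0,0,-0.5,0]
    - [0,0,-2,0]
    - [0,0,-3,0]
    - [0,0,-3,0]
    - [0,0,-3,0]
    - [0,3,0,0]
    - [0,3,0,0]
    - [0,3,0,0]
    - [0,3,0,0]
    - [0,3,0,0]
    - [0,3,0,0]

```text
clock: 18.3
eef_pos: [0.5176, 0.2299, 0.286]
orientation: [[-0.997, -0.071, 0.0], [-0.071, 0.997, -0.0], [-0.0, -0.0, -1.0]]
force: [0.2, 0.0, 0.6]
gripper_width: -0.004
```

Request:
drive_tool:
  deltas:
    - [0,3,-1,0]
    - [0,3,-1,0]
    - [0,3,-1,0]
    - [0,2,0,0]
    - [0,1,0,0]
    - [0,0,0,0]
    - [0,0,0,0]

```text
clock: 19.0
eef_pos: [0.5095, 0.347, 0.3153]
orientation: [[-0.998, -0.07, -0.001], [-0.07, 0.998, -0.001], [0.001, -0.001, -1.0]]
force: [-0.1, -0.5, 0.5]
gripper_width: -0.0
```

```bash
python3 look.py 10
```

```text
19.0 [-0.739  0.498  0.066  1.614 -0.036  1.032  0.978] [0.5095 0.347  0.3153] [-0.1 -0.5  0.5] phi -176.0
```

View pics/s10.png

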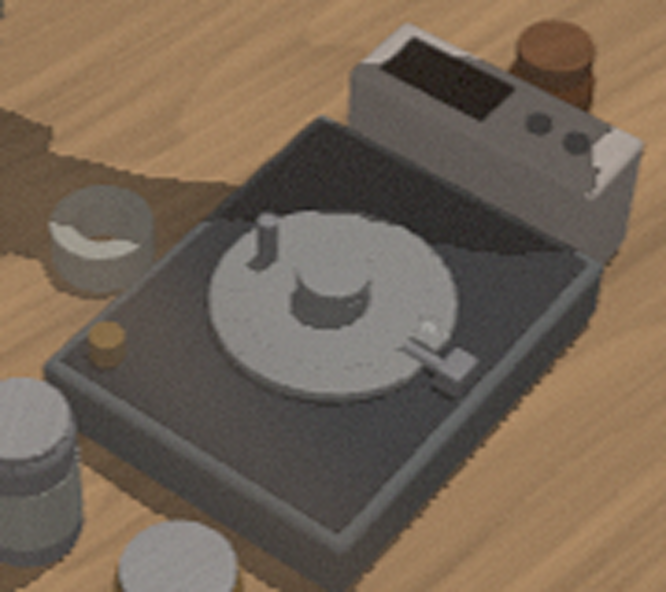

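View pics/t10.png

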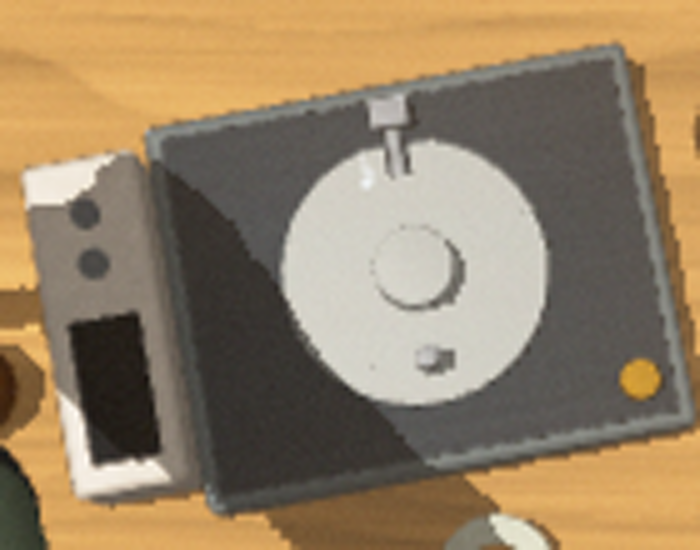

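Run:
```python
from h import *
tp=lambda x,y:(210+(x+.5)/5-.5,195+(y+.5)/5-.5)
sp=lambda x,y:(240+(x+.5)/3.7-.5,150+(y+.5)/3.7-.5)
C=np.array([.5308,.0487]);a=np.linspace(0,2*np.pi,72,endpoint=False)
for n,zt in(("0",.08),("10",.07)):
    S=dict(np.load(f"scene{n}.npz"));im=S["pixels"][150:310,240:420,::-1].copy();im=cv2.resize(im,None,fx=3.7,fy=3.7,interpolation=cv2.INTER_CUBIC)
    for z,col in((zt,(0,0,255)),):
        X=np.c_[C[0]+.08*np.cos(a),C[1]+.08*np.sin(a),0*a+z];p=proj(S,X)
        for q in (p-[240,150]+.5)*3.7-.5: cv2.circle(im,tuple(int(round(v)) for v in q),1,col,-1)
    cv2.imwrite(f"pics/ov{n}.png",im[170:430,180:500])
T=dict(np.load("top10.npz"));S=dict(np.load("scene10.npz"))
print("boss",tri(T,tp(414,266),S,sp(333,272)),"stud",tri(T,tp(431,357),S,sp(267,219)))
A=cv2.imread("pics/ov0.png");B=cv2.imread("pics/ov10.png");cv2.imwrite("pics/ov.png",cv2.resize(np.hstack([A,B]),(800,325)))
```

```text
boss (array([0.53056518, 0.0493413 , 0.09645634]), np.float64(0.0015629197668067967)) stud (array([0.47618273, 0.03908469, 0.10881526]), np.float64(0.0006884199800846961))
```

View pics/ov.png

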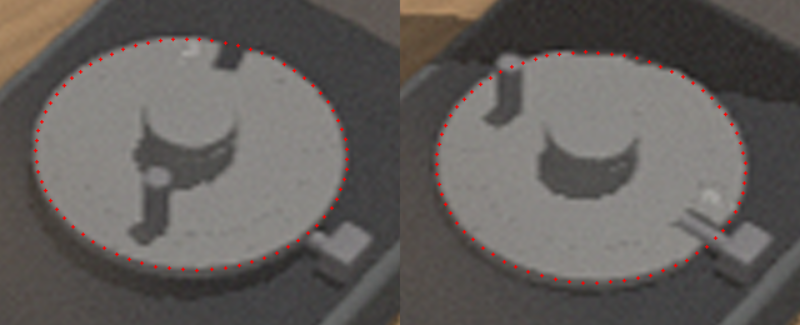

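Run:
```python
from rig import robot
print(robot.finish_job())
```

```text
the job is handed in; nothing more can be done
None
```

The notch is over the pin and the plate is down on its seat. I handed the job in just after 19 s on the clock, with the hand well clear of everything.

**What I did:** With the shut fingertips I pushed the stud about 108° clockwise, seen from above. I then backed off and checked in the pictures that the notch stood over the pin. Next I pressed the middle of the boss down: it gave under about 2.5 N, then stopped hard, and I let the force reach 34 N there. I lifted straight off.

**Last checks:**
- **Pin and notch:** the pin shows inside the notch in both camera views.
- **Height and level:** the plate's outline matches a level circle at z = 70 mm, the top-face height when home. At the hard stop the fingertips were at 97.5 mm, against 98 mm for the boss top when home.
- **Two-view heights:** boss 96.5 mm (98 expected) and stud 108.8 mm (107 expected). They differ by up to 2 mm in opposite directions, about the size of the calibration error.
- **Bystanders:** by eye, the things around the machine looked unmoved in the pictures. I did not measure them.

**Disagreements:**
- The sinking force I read, about 2.5 N, was below the 4 to 6 N given.
- The 34 N at the stop was higher than needed, and not far below the 40 N limit on presses by the arm or gripper body.

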